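# Index the seal carousel to the counted seal

### The arm

A 6-joint arm with a two-finger parallel gripper is mounted at the origin on the work surface. World frame = base frame: x ahead of the robot, y to its left, z up, the work surface at z = 0. Lengths are in m, angles in rad, forces in N, time in s.
With the tool pointing down it reaches from about 0.4 to 0.825 m from the base axis. Payload 7 kg.
Tool frame: the origin (TCP) lies at the centre of the arm's flange, where the gripper is bolted on; the fingertips stand 178 mm ahead of it and the grasp point (between the pads) lies ahead of it (tcp_to_grasp is the z of the grasp point in the tool frame, in m); z points along the fingers, x is the direction in which the jaws open and shut, and the axes are right-handed (so a half turn about z gives the same grasp; the last joint's range is limited). The gripper opens to 88 mm and grips with 3 to 60 N. Pads are 19 mm wide; open, the fingers measure 130 mm over their backs; the gripper's body (78 mm by 193 mm) begins 47 mm behind the grasp point.
Start: joints at [-0.82, 0.359, 0.012, 0, -1.224, -0.288], TCP at [0.301, -0.604, 0.405] pointing down, gripper open.
Joint ranges: [-3.07, 3.07], [-1.43, 2.12], [-1.02, 1.25], [-3.03, 1.67], [-3.05, -0], [-3.03, 3.03]. Speed limits (rad/s): [2.39, 2.39, 3.01, 3.14, 3.14, 3.14].

### API

Orientations are given as [roll, pitch, yaw] about the fixed x, y, z axes, in that order (R = Rz(yaw) Ry(pitch) Rx(roll)).
In Python, from station import get_state, grab_frame, job_done, tcp_to_grasp gives the robot as it stands.
- The arm moves only by the tool drive_tool, never from a script. Its argument "moves" is a list of rows, each a list of 7 numbers: the shift along the tool's x, y, z in mm, then the turn, a rotation vector about the tool's x, y, z in degrees, then the closure, from -1 (fully open) to 1 (shut), so that 0 is half open. In form: [[dx, dy, dz, ax, ay, az, claw], ...]. A call has 1 to 12 rows; each row is the pose to reach, as a shift and turn from the pose commanded when the call began, along the tool's axes at that moment; what a row does not reach only later rows make up. A row lasts 1/8 s, in which the tool goes at most 62.5 mm and 10.7 degrees, less where a joint would pass 70% of its speed; a pose out of reach is approached as far as the arm can. A call with a gripper value outside its range is refused whole. The fingers move at their own pace and stop on an object; "grip_force" is the grip in N (left out, the last holds). Time passes only in rows, so rows that repeat a pose let the fingers close. It gives the time, the measured TCP pose, the force and the opening at its end, in the units of the state.
- get_state(): the state, without advancing time (a new reading comes with each control period).
- grab_frame(name): name is "scene" or "top"; returns a dict with "img" (400x640x3 uint8, red, green, blue), "range_z" (400x640 float32, m along the optical axis (not along the pixel's ray), 0 where there is no reading), "fovy" (degrees; the focal length in pixels is half the picture's height over the tangent of half this angle, whatever the lens; pixels are square), "cx", "cy" (the principal point, pixels), "rvec" (rotation vector, rad) and "tvec" (3), from world to camera coordinates, as OpenCV has them. Camera axes: x right, y down, z forward; pixel columns grow to the right and rows downward; lengths in m; the calibration is good to about 2 mm. A picture is of the moment at which its call begins.
- job_done(): hands the job in, once; it reports no verdict.
The state is a dict: "t": time; "q": joint angles; "qd": joint speeds; "joint_efforts": joint torques, N m; "eef_pos": TCP position; "ee_rot": TCP orientation; "force": force on the tool from outside, world axes, zero at the start; "moment": the same for the moment, N m; "width": finger opening in m.
Only numpy, scipy, OpenCV 4.12 (cv2) and the standard library are available. Lean on these libraries where they do the work, as an engineer would, in place of code of your own. Each camera call takes 0.05 s, during which the arm holds its last target. There are 200 camera calls.

### The job

On the calligraphy desk, turn the click-stop seal carousel by its tall dark steel post until the third seal, counted clockwise (seen from above) from the post, stands at the brass pointer: the post itself then stands three clicks anticlockwise of the pointer. Leave the disc resting in that click and do not knock over the ink bottle beside the carousel.

Things in the scene. Friction and masses are not known exactly. Their poses are not given: they have to be found in the camera images.
- stand: Round dark-wood base, fixed, 196 mm wide, 28 high. Origin: underside centre, on the vertical turning axis. Brass pointer, 55 mm high, 44 mm wide, at its rim on its own -x side, 89 to 127 mm from the axis. On it turns a disc 180 mm wide, top at 44 mm, with 8 places 45 degrees apart at radius 68 mm: the steel post and seven fixed seal stones about 20 mm wide, tops at most 70 mm above the table.
- grip_post (a point): Centre of the top end of the tall upright round dark steel post fixed to the disc: 16 mm in diameter, top 124 mm above the table, 68 mm from the turning axis. It can be gripped or pushed above the seals (75 to 124 mm above the table) and travels with the disc in a horizontal circle.
- disc (a joint): Disc angle in rad, growing anticlockwise from above; 0: post at the pointer. Clicks at multiples of 0.785 (45 degrees); 2.356: third seal clockwise from the post at the pointer. End stops at -1.1 and 3.5. Starts in the click at -0.785, 0 or 0.785. Spring click-stop: 1 to 2 N at the post carries it past half way, then it draws itself into the next click and stays there.
- ink_bottle: Bystander: loose squat black ink bottle with a screw cap, 48 mm across, 75 mm high, standing upright beside the base, about 0.17 to 0.21 m from the turning axis. Origin: centre of its underside, z up along its axis.

How it is judged:
At the end, for the whole second after the job is handed in: The disc rests still (under 0.1 rad/s) in the third click anticlockwise, within 0.2 rad (11 degrees) of 2.356 rad, so that the third seal clockwise from the post is at the pointer; the ink bottle stands upright (within 0.3 rad) (value of joint disc between 2.156 and 2.556 rad and velocity of joint disc between -0.1 and 0.1 rad/s and angle between ink_bottle's own z axis and vertical below 0.3 rad); the robot touches nothing.
It fails at once if the ink bottle is knocked over (tipped by more than 0.6 rad) (angle between ink_bottle's own z axis and vertical above 0.6 rad).
It also fails if it takes over 35 s, if anything falls off the work surface, if the arm or the gripper's body presses on something with over 40 N, if the wrist force passes 120 N, or if a joint passes its speed limit or range.

## Working session

There is one attempt and no reset: what is moved stays moved. The work goes in short steps, Python scripts to look and compute and a tool call to move; the robot and the scene stay as the last step left them, time stands still between calls to the robot, and variables do not carry over. Pictures are saved under pics/ and viewed, about 8 in all and at most 12, crops included, and the job is handed in when it is done.

Besides the shell and the picture viewer there is one more tool, called in YAML: its name, and indented under it one key for each argument. drive_tool: Moves the arm, as the interface text tells. Its arguments: {"type":"object","properties":{"moves":{"type":"array"},"grip_force":{"type":"number"}},"required":["moves"]}

```bash
ls; mkdir -p pics; python3 - <<'E'
from station import *
import cv2
print(get_state(), tcp_to_grasp)
for n in("scene","top"):
    f=grab_frame(n); cv2.imwrite(f"pics/{n}0.png",f["img"][:,:,::-1])
    print(n,f["fovy"],f["cx"],f["cy"],f["rvec"],f["tvec"],(f["range_z"]>0).mean())
E
```

```text
pics
{'t': 0.0, 'q': array([-8.19878595e-01,  3.59360544e-01,  1.10501199e-02, -3.52773882e-04,
       -1.22408798e+00, -2.88103256e-01]), 'qd': array([ 2.37889524e-04,  2.00755155e-04,  2.06487330e-04, -9.28209973e-05,
        1.66374480e-03, -2.18686427e-03]), 'joint_efforts': array([-1.03990391e-05, -5.82719350e+01,  2.93053436e+01,  6.99719712e+00,
        6.72708979e-03, -2.02061574e-04]), 'eef_pos': array([ 0.30127551, -0.60380919,  0.4037352 ]), 'ee_rot': array([-3.14145537e+00, -1.63028259e-03,  2.03349055e+00]), 'force': array([ 1.03996978, -0.05620471,  0.14290614]), 'moment': array([ 0.0095906 , -0.00827564,  0.00343356]), 'width': 0.08743848175838093} 0.1593
scene 57.20144993731262 318.48038866886026 204.94881964101472 [ 1.90022636  1.25871301 -0.61580429] [-0.18288919 -0.23567989  1.18729202] 0.99603125
top 57.549640754277014 316.28380644607313 198.2103991037521 [ 2.12189736 -2.18172556  0.20112374] [-0.04774138  0.61359091  0.68919346] 0.99626171875
```

View pics/top0.png

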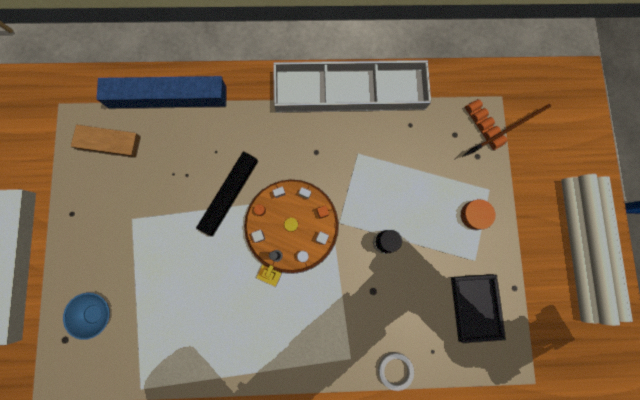

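View pics/scene0.png

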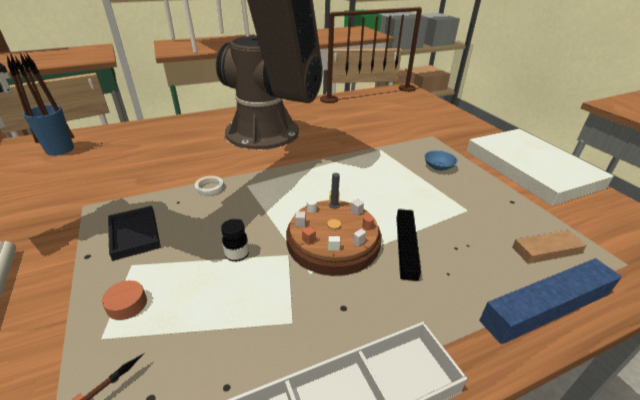

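The top view shows the carousel centred near (291,225), with the post at (275,256) in line with the pointer at (268,273), so the disc is at about 0. The bottle is at (388,241). The scene view agrees. Next I'll measure these.

```bash
cat > h.py <<'E'
import numpy as np, cv2
from station import *
def cloud(f):
    d=f["range_z"]; h,w=d.shape; F=h/2/np.tan(np.radians(f["fovy"]/2))
    v,u=np.mgrid[:h,:w]; P=np.stack([(u-f["cx"])/F*d,(v-f["cy"])/F*d,d],-1)
    R=cv2.Rodrigues(np.array(f["rvec"]))[0]
    W=(P-np.ravel(f["tvec"]))@R; W[d<=0]=np.nan; return W
def circ(p):
    s=np.linalg.lstsq(np.c_[2*p,np.ones(len(p))],(p**2).sum(1),rcond=None)[0]
    return s[:2],np.sqrt(s[2]+s[:2]@s[:2])
E
python3 - <<'E'
from h import *
for n in("top","scene"):
    f=grab_frame(n);W=cloud(f);z=W[...,2]
    c=W[225,291] if n=="top" else W[225,334]
    print(n,"hub",c)
    r=np.hypot(W[...,0]-c[0],W[...,1]-c[1])
    m=(r<.11)&(abs(z-.044)<.004); p=W[m][:,:2]
    hull=cv2.convexHull(p.astype(np.float32))[:,0].astype(float); ctr,R=circ(hull); print("disc",ctr,R,z[m].mean())
    r=np.hypot(W[...,0]-ctr[0],W[...,1]-ctr[1])
    m=(r<.085)&(z>.085)&(z<.135); q=W[m]; print("post",m.sum(),q.mean(0),q.max(0),q.min(0))
    t=q[q[:,2]>.118];print("top",len(t),t.mean(0) if len(t) else 0)
    m=(r>.092)&(r<.13)&(z>.035)&(z<.065); q=W[m];print("ptr",m.sum(),q.mean(0))
    m=(r>.14)&(r<.24)&(z>.04)&(z<.09); q=W[m];print("bottle",m.sum(),q.mean(0),q.min(0),q.max(0))
E
```

```text
top hub [ 0.55911341 -0.01255163  0.04885941]
disc [ 0.55873249 -0.01134391] 0.09014384775028961 0.042951765365380624
post 73 [0.49956864 0.01636    0.11910935] [0.5074253  0.02451958 0.12486243] [0.4929834  0.0096207  0.08553009]
top 61 [0.49961296 0.01734446 0.122604  ]
ptr 101 [0.46486062 0.03342826 0.05007862]
bottle 493 [ 0.52078842 -0.20248199  0.06869684] [ 0.49797878 -0.22630731  0.04030452] [ 0.54428657 -0.18272792  0.07754477]
scene hub [ 0.57018822 -0.01477306  0.05146281]
disc [ 0.56179686 -0.01129094] 0.0904156081179817 0.044974946911630655
post 145 [0.50572064 0.01573881 0.10825264] [0.51183842 0.025026   0.12653222] [0.49442965 0.00901019 0.08505471]
top 45 [0.50409476 0.01656143 0.12330163]
ptr 14 [0.47953172 0.02178534 0.0438903 ]
bottle 627 [ 0.53315186 -0.20723125  0.06438288] [ 0.50292719 -0.22925374  0.04003347] [ 0.54782708 -0.18212777  0.0779991 ]
```

```bash
python3 - <<'E'
from h import *
from scipy.spatial.transform import Rotation as Ro
np.set_printoptions(suppress=True,precision=0)
R=Ro.from_euler('xyz',get_state()['ee_rot']).as_matrix()
C=np.array([.5612,-.0115]);a0=np.radians(154.7)
P=lambda a:np.r_[C+.068*np.array([np.cos(a),np.sin(a)]),.263]
print("approach",(P(a0)-[.301,-.604,.405])@R*1000)
A=a0+np.radians(np.arange(1,25)*5.625)
print(np.array([(P(a)-P(a0))@R*1000 for a in A[:12]]));print(np.array([(P(a)-P(A[11]))@R*1000 for a in A[12:]]))
E
```

```text
approach [467. 455. 142.]
[[ -4.  -5.  -0.]
 [ -9. -10.  -0.]
 [-15. -14.  -0.]
 [-20. -17.  -0.]
 [-26. -20.  -0.]
 [-32. -23.  -0.]
 [-39. -24.  -0.]
 [-45. -25.  -0.]
 [-52. -26.  -0.]
 [-59. -26.  -0.]
 [-65. -25.  -0.]
 [-72. -23.  -0.]]
[[ -6.   2.  -0.]
 [-12.   5.  -0.]
 [-18.   8.  -0.]
 [-24.  12.  -0.]
 [-29.  16.  -0.]
 [-33.  21.  -0.]
 [-37.  27.  -0.]
 [-41.  32.  -0.]
 [-44.  38.  -0.]
 [-46.  44.  -0.]
 [-48.  51.  -0.]
 [-49.  57.  -0.]]
```

drive_tool:
  moves:
    - [39, 38, 0, 0, 0, 0, -1]
    - [78, 76, 0, 0, 0, 0, -1]
    - [117, 114, 0, 0, 0, 0, -1]
    - [156, 152, 0, 0, 0, 0, -1]
    - [195, 190, 0, 0, 0, 0, -1]
    - [234, 228, 0, 0, 0, 0, -1]
    - [273, 266, 0, 0, 0, 0, -1]
    - [312, 304, 0, 0, 0, 0, -1]
    - [351, 342, 0, 0, 0, 0, -1]
    - [390, 380, 0, 0, 0, 0, -1]
    - [429, 418, 0, 0, 0, 0, -1]
    - [467, 455, 0, 0, 0, 0, -1]
  grip_force: 20

```text
t: 1.7
eef_pos: [0.5001, 0.0189, 0.4049]
ee_rot: [3.141, 0.0, 2.034]
force: [0.7, -0.4, -0.0]
width: 0.0876
```

drive_tool:
  moves:
    - [0, 0, 0, 0, 0, 0, -1]
    - [0, 0, 0, 0, 0, 0, -1]
    - [0, 0, 0, 0, 0, 0, -1]

```text
t: 2.08
eef_pos: [0.4997, 0.0162, 0.4047]
ee_rot: [-3.141, -0.0, 2.033]
force: [0.2, -0.5, -0.1]
width: 0.0874
```

In position. Next: descend, then close.

drive_tool:
  moves:
    - [0, 0, 35, 0, 0, 0, -1]
    - [0, 0, 70, 0, 0, 0, -1]
    - [0, 0, 105, 0, 0, 0, -1]
    - [0, 0, 130, 0, 0, 0, -1]
    - [0, 0, 142, 0, 0, 0, -1]
    - [0, 0, 142, 0, 0, 0, -1]
    - [0, 0, 142, 0, 0, 0, -1]

```text
t: 2.95
eef_pos: [0.5004, 0.0169, 0.2637]
ee_rot: [3.14, 0.0, 2.033]
force: [-0.6, -0.1, -0.8]
width: 0.0881
```

drive_tool:
  moves:
    - [0, 0, 0, 0, 0, 0, 0.2]
    - [0, 0, 0, 0, 0, 0, 0.6]
    - [0, 0, 0, 0, 0, 0, 1]
    - [0, 0, 0, 0, 0, 0, 1]
    - [0, 0, 0, 0, 0, 0, 1]
    - [0, 0, 0, 0, 0, 0, 1]
    - [0, 0, 0, 0, 0, 0, 1]
    - [0, 0, 0, 0, 0, 0, 1]
  grip_force: 20

```text
t: 3.95
eef_pos: [0.5002, 0.017, 0.2627]
ee_rot: [3.141, 0.0, 2.034]
force: [1.2, -0.5, -1.8]
width: 0.0155
```

```bash
python3 - <<'E'
from h import *
f=grab_frame("scene"); cv2.imwrite("pics/s1.png",f["img"][100:300,200:520,::-1])
s=get_state();print(s['width'],s['force'],s['eef_pos'])
E
```

```text
0.015345450457025265 [ 1.77752246 -2.72755044 -0.99145141] [0.50020454 0.01694606 0.26266329]
```

View pics/s1.png

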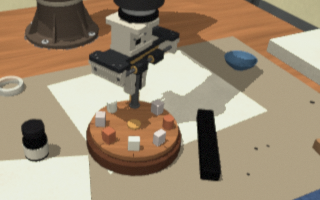

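The crop shows the fingers holding the post at about (135,95). The width reads 15.5 mm, which fits the 16 mm post, and the bottle is upright at (35,140). Now I'll turn the disc.

drive_tool:
  moves:
    - [-4, -5, 0, 0, 0, 0, 1]
    - [-9, -10, 0, 0, 0, 0, 1]
    - [-15, -14, 0, 0, 0, 0, 1]
    - [-20, -17, 0, 0, 0, 0, 1]
    - [-26, -20, 0, 0, 0, 0, 1]
    - [-32, -23, 0, 0, 0, 0, 1]
    - [-39, -24, 0, 0, 0, 0, 1]
    - [-45, -25, 0, 0, 0, 0, 1]
    - [-52, -26, 0, 0, 0, 0, 1]
    - [-59, -26, 0, 0, 0, 0, 1]
    - [-65, -25, 0, 0, 0, 0, 1]
    - [-72, -23, 0, 0, 0, 0, 1]

```text
t: 5.5
eef_pos: [0.5103, -0.0579, 0.2625]
ee_rot: [-3.139, -0.001, 2.034]
force: [-5.0, 2.2, 3.3]
width: 0.0154
```

drive_tool:
  moves:
    - [-6, 2, 0, 0, 0, 0, 1]
    - [-12, 5, 0, 0, 0, 0, 1]
    - [-18, 8, 0, 0, 0, 0, 1]
    - [-24, 12, 0, 0, 0, 0, 1]
    - [-29, 16, 0, 0, 0, 0, 1]
    - [-33, 21, 0, 0, 0, 0, 1]
    - [-37, 27, 0, 0, 0, 0, 1]
    - [-41, 32, 0, 0, 0, 0, 1]
    - [-44, 38, 0, 0, 0, 0, 1]
    - [-46, 44, 0, 0, 0, 0, 1]
    - [-48, 51, 0, 0, 0, 0, 1]
    - [-49, 57, 0, 0, 0, 0, 1]

```text
t: 7.0
eef_pos: [0.5849, -0.0762, 0.2626]
ee_rot: [-3.141, 0.0, 2.034]
force: [-2.8, -0.9, 1.5]
width: 0.0155
```

drive_tool:
  moves:
    - [0, 0, 0, 0, 0, 0, 1]
    - [0, 0, 0, 0, 0, 0, 1]
    - [0, 0, 0, 0, 0, 0, 1]

```text
t: 7.38
eef_pos: [0.5848, -0.0761, 0.2627]
ee_rot: [3.14, 0.001, 2.034]
force: [3.4, -2.1, -4.5]
width: 0.0154
```

```bash
python3 - <<'E'
from h import *
f=grab_frame("scene"); cv2.imwrite("pics/s2.png",f["img"][100:300,200:520,::-1])
s=get_state();print(s['width'],s['force'],s['eef_pos'])
E
```

```text
0.015552597603818375 [ 3.74004202 -3.1508832  -4.76072888] [ 0.58474322 -0.0761549   0.26263944]
```

View pics/s2.png

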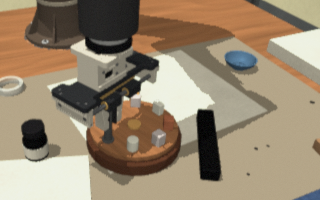

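The crop shows the post still gripped, now at about (107,130) on the bottle side, and the bottle upright at (35,140). I'll open, rise, then back away.

drive_tool:
  moves:
    - [0, 0, 0, 0, 0, 0, 0.5]
    - [0, 0, 0, 0, 0, 0, 0]
    - [0, 0, 0, 0, 0, 0, -0.5]
    - [0, 0, 0, 0, 0, 0, -0.5]
    - [0, 0, 0, 0, 0, 0, -0.5]
    - [0, 0, -30, 0, 0, 0, -0.5]
    - [0, 0, -60, 0, 0, 0, -0.5]
    - [0, 0, -100, 0, 0, 0, -0.5]
    - [0, 0, -140, 0, 0, 0, -0.5]

```text
t: 8.55
eef_pos: [0.5842, -0.0761, 0.4039]
ee_rot: [-3.141, -0.0, 2.034]
force: [1.6, -0.0, 0.2]
width: 0.0657
```

drive_tool:
  moves:
    - [-40, -30, 0, 0, 0, 0, -0.5]
    - [-80, -60, 0, 0, 0, 0, -0.5]
    - [-120, -90, 0, 0, 0, 0, -0.5]
    - [-160, -120, 0, 0, 0, 0, -0.5]
    - [-200, -150, 0, 0, 0, 0, -0.5]
    - [-240, -180, 0, 0, 0, 0, -0.5]
    - [-280, -210, 0, 0, 0, 0, -0.5]
    - [-320, -240, 0, 0, 0, 0, -0.5]
    - [-320, -240, 0, 0, 0, 0, -0.5]
    - [-320, -240, 0, 0, 0, 0, -0.5]

```text
t: 9.8
eef_pos: [0.5123, -0.4697, 0.4022]
ee_rot: [-3.141, -0.001, 2.033]
force: [0.3, 0.4, -0.0]
width: 0.0656
```

```bash
python3 - <<'E'
from h import *
C=np.array([.5605,-.0113])
for n in("top","scene"):
    f=grab_frame(n);W=cloud(f);z=W[...,2]
    r=np.hypot(*(W[...,:2]-C).transpose(2,0,1))
    q=W[(r<.085)&(z>.085)&(z<.135)]; t=q.mean(0)[:2]-C
    a=np.degrees(np.arctan2(t[1],t[0])); print(n,len(q),q.mean(0),"disc deg",(a-154.7)%360)
    q=W[(r>.14)&(r<.24)&(z>.04)&(z<.09)];print("bottle",q.mean(0),q.max(0))
    cv2.imwrite(f"pics/{n}3.png",f["img"][:,:,::-1])
s=get_state();print(s['t'],s['force'],s['eef_pos'])
E
```

```text
top 75 [ 0.58161404 -0.07576537  0.11867671] disc deg 133.43493120573805
bottle [ 0.52072903 -0.20233557  0.06852455] [ 0.54417064 -0.1828632   0.07852835]
scene 172 [ 0.59005478 -0.07788219  0.10862111] disc deg 139.23567565761294
bottle [ 0.5331428  -0.20725929  0.06447603] [ 0.5483073  -0.18290853  0.07849255]
9.9 [ 0.81781046 -0.48776107  0.55489006] [ 0.51279952 -0.46875051  0.4027938 ]
```

View pics/top3.png

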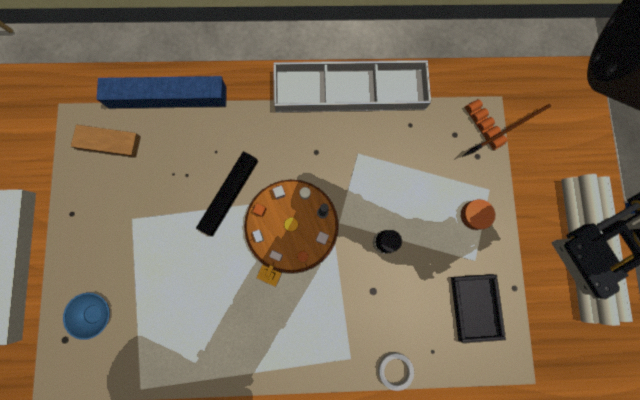

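The top view shows the post at (323,211). Counting clockwise from it, the seals are at (322,238), (302,257) and (275,256), so the third is at the pointer. The bottle has not moved from (388,241), and the arm is clear.

```bash
python3 -c "
from station import *
print(job_done())"
```

```text
the job is handed in; nothing more can be done
None
```

The third seal clockwise from the post now stands at the brass pointer, and I handed the job in at about 10 s on the robot's clock. I gripped the post lightly, led it 135° anticlockwise along its arc, released it and moved the arm clear.

- **Disc angle:** the last checks put it at 133.4° (top camera) and 139.2° (scene camera), against a target of 135°. They disagree by about 6°, most likely because the scene camera sees only one side of the post; both are within the 11° tolerance.
- **Seals:** counting them in the top picture also puts the third seal at the pointer.
- **Ink bottle:** it is upright and has not moved.
- **Stillness:** I had no direct reading of the disc's speed. I relied on the click holding it, about 1.9 s after release when I took the last picture.

No checks failed.

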